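# Load the two-lane thread magazine

### The job

Load the two thread spools from the wooden cradle into the covered spool magazine, each into the lane that already has a spool of its own colour at its outlet: throw the gate lever fully over so that the gate opens that lane, then lay the spool crosswise in the hopper mouth and let it roll down. Leave the spools that are already in the outlets there, and do not tip over the glue pot.

Things in the scene. Friction and masses are not known exactly. Their poses are not given: they have to be found in the camera images.
- magazine: green sheet-steel spool magazine with clear windows, fixed to the table: 356 mm along its y, 100 mm deep along x, 188 mm high. Origin under its middle on the table; x points to its back (away from the robot), y to its left lane. In the middle an open-topped hopper stands over two covered lanes that slope down at 18 degrees, one to +y and one to -y, each with an end stop.
- mouth (a point): centre of the hopper's open mouth, at its rim, 185 mm above the table. The mouth is 84 mm wide along the magazine's y; along x it is about 92 mm at the rim and narrows within 25 mm down to 66 mm.
- gate (a joint): gate lever and flap on one axle, rad, -0.6 to +0.6 with stops at both ends, 0 upright. The axle runs along the magazine's x, 85 mm up, in its middle. Positive: lever and flap lean to the magazine's +y. They lean over the lane they close: at +0.6 the -y lane is open, at -0.6 the +y lane; in between the flap is in the way. It stays where it is left; about 1.5 N at the knob moves it.
- lever_knob (a point): centre of the black ball knob, 26 mm in diameter, at the top of the gate lever, 125 mm from the axle, in front of the magazine (62 mm from its middle plane). The 8 mm steel lever below it leads straight down to the axle.
- red_spool_center (a point): centre of the wooden spool of red thread to be loaded: flanges 47 mm in diameter and 8 mm thick, 60 mm long, 50 g; its z axis is the spool's axis. It starts on its side in the cradle, both end faces free to be gripped; centre about 52 mm above the table.
- natural_spool_center (a point): the same for the spool of white (natural) thread to be loaded.
- racked_red_center (a point): centre of the red spool that already lies at the outlet of one lane, same size.
- racked_natural_center (a point): centre of the white spool that already lies at the outlet of the other lane, same size.
- cradle: wooden board 50 x 128 x 16 mm standing in a shallow wooden tray (walls 32 mm above the table), with four dowels (62 mm long, 10 mm thick, along its x) on which the two spools lie side by side, their axes along the cradle's x, 62 mm apart along its y. Origin under its middle. Fixed.
- glue_pot: cream glue pot, 73 mm wide, 81 mm high, standing at the back of the table behind the tray; origin under its middle
- left_lane (a point): where a spool loaded into the +y lane comes to rest, behind the outlet spool and under the clear cover: 104 mm from the magazine's middle along +y, 70 mm up. Both lanes are 66 mm wide inside, so spools must lie with their axis along the magazine's x and roll; an outlet spool lies 148 mm from the middle.
- right_lane (a point): the same for the -y lane, on the other side
Things that resemble listed ones, but are neither listed nor needed, are in the scene too. What is shaped like the part that bears racked_red_center but turquoise is not meant.

How it is judged (in metres and radians):
On the way, in this order (a step that is already met when the one before it is completed fails the run):
1. one of the two spools lies in the lane of its own colour, behind the spool at the outlet ((((y of red_spool_center in the frame of magazine between 0.055 and 0.128 m and x of red_spool_center in the frame of magazine between -0.02 and 0.02 m and z of red_spool_center in the frame of magazine between 0.02 and 0.105 m and y of racked_red_center in the frame of magazine between 0.13 and 0.172 m and x of racked_red_center in the frame of magazine between -0.02 and 0.02 m and z of racked_red_center in the frame of magazine between 0.02 and 0.105 m) or (y of red_spool_center in the frame of magazine between -0.128 and -0.055 m and x of red_spool_center in the frame of magazine between -0.02 and 0.02 m and z of red_spool_center in the frame of magazine between 0.02 and 0.105 m and y of racked_red_center in the frame of magazine between -0.172 and -0.13 m and x of racked_red_center in the frame of magazine between -0.02 and 0.02 m and z of racked_red_center in the frame of magazine between 0.02 and 0.105 m)) or ((y of natural_spool_center in the frame of magazine between 0.055 and 0.128 m and x of natural_spool_center in the frame of magazine between -0.02 and 0.02 m and z of natural_spool_center in the frame of magazine between 0.02 and 0.105 m and y of racked_natural_center in the frame of magazine between 0.13 and 0.172 m and x of racked_natural_center in the frame of magazine between -0.02 and 0.02 m and z of racked_natural_center in the frame of magazine between 0.02 and 0.105 m) or (y of natural_spool_center in the frame of magazine between -0.128 and -0.055 m and x of natural_spool_center in the frame of magazine between -0.02 and 0.02 m and z of natural_spool_center in the frame of magazine between 0.02 and 0.105 m and y of racked_natural_center in the frame of magazine between -0.172 and -0.13 m and x of racked_natural_center in the frame of magazine between -0.02 and 0.02 m and z of racked_natural_center in the frame of magazine between 0.02 and 0.105 m)))), for 0.2 s.
2. both spools lie in the lanes of their own colour (((y of red_spool_center in the frame of magazine between 0.055 and 0.128 m and x of red_spool_center in the frame of magazine between -0.02 and 0.02 m and z of red_spool_center in the frame of magazine between 0.02 and 0.105 m and y of racked_red_center in the frame of magazine between 0.13 and 0.172 m and x of racked_red_center in the frame of magazine between -0.02 and 0.02 m and z of racked_red_center in the frame of magazine between 0.02 and 0.105 m) or (y of red_spool_center in the frame of magazine between -0.128 and -0.055 m and x of red_spool_center in the frame of magazine between -0.02 and 0.02 m and z of red_spool_center in the frame of magazine between 0.02 and 0.105 m and y of racked_red_center in the frame of magazine between -0.172 and -0.13 m and x of racked_red_center in the frame of magazine between -0.02 and 0.02 m and z of racked_red_center in the frame of magazine between 0.02 and 0.105 m)) and ((y of natural_spool_center in the frame of magazine between 0.055 and 0.128 m and x of natural_spool_center in the frame of magazine between -0.02 and 0.02 m and z of natural_spool_center in the frame of magazine between 0.02 and 0.105 m and y of racked_natural_center in the frame of magazine between 0.13 and 0.172 m and x of racked_natural_center in the frame of magazine between -0.02 and 0.02 m and z of racked_natural_center in the frame of magazine between 0.02 and 0.105 m) or (y of natural_spool_center in the frame of magazine between -0.128 and -0.055 m and x of natural_spool_center in the frame of magazine between -0.02 and 0.02 m and z of natural_spool_center in the frame of magazine between 0.02 and 0.105 m and y of racked_natural_center in the frame of magazine between -0.172 and -0.13 m and x of racked_natural_center in the frame of magazine between -0.02 and 0.02 m and z of racked_natural_center in the frame of magazine between 0.02 and 0.105 m))), for 0.2 s.
At the end, for the whole second after the job is handed in: Each spool lies at rest under the cover of the lane whose outlet holds its colour: centre 55 to 128 mm from the magazine's middle along y, within 20 mm along x, 20 to 105 mm above the table; the outlet spools are at rest in their outlets (130 to 172 mm from the middle) (all of step 2 and linear speed of each of red_spool, natural_spool, racked_red, racked_natural below 0.03 m/s); the robot touches nothing.
It fails at once if the glue pot is tipped over (more than 35 degrees) (angle between glue_pot's own z axis and vertical above 0.61 rad).
It also fails if it takes over 70 s, if anything falls off the work surface, if the arm or the gripper's body presses on something with over 40 N, if the wrist force passes 120 N, or if a joint passes its speed limit or range.

### The arm

A 7-joint arm with a two-finger parallel gripper is mounted at the origin on the work surface; the furniture and walls round the work are solid. World frame = base frame: x ahead of the robot, y to its left, z up, the work surface at z = 0. Lengths are in m, angles in degrees, forces in N, time in s.
With the tool pointing down it reaches from about 0.35 to 0.9 m from the base axis. Payload 7.2 kg.
Tool frame: the origin (TCP) lies on the centre line of the jaws, within the pads' length; the fingertips stand 8 mm ahead of it and the grasp point (between the pads) lies 11 mm behind it (manip.nose_length is the distance from the TCP to the fingertips, in m); z points along the fingers, y is the direction in which the jaws open and shut (so a half turn about z gives the same grasp; the last joint's range is limited). The gripper opens to 88 mm and grips with 3 to 60 N. Pads are 20 mm wide; open, the fingers measure 115 mm over their backs; the gripper's body (75 mm by 178 mm) begins 61 mm behind the grasp point.
Start: joints at [69.202, 23.554, -0.728, 91.456, 0.321, 64.991, -4.71], TCP at [0.182, -0.598, 0.231] pointing down, gripper open.
Joint ranges: [-169.25, 169.25], [-16.82, 113.86], [-84.01, 82.57], [7.8, 145.47], [-59.2, 239.2], [7.22, 106.19], [-163.78, 163.78]. Speed limits (degrees/s): [136.94, 136.94, 172.46, 172.46, 180, 180, 180].

### API

Orientations are given as a 3x3 rotation matrix whose columns are the frame's x, y, z axes.
In Python, from workcell import manip, fingers, solver, vision, order, status gives the robot as it stands. The module is installed in compiled form; this text tells all that it offers. Calls block until the motion is done:
- manip.movep(position, orientation): joint-space move of the TCP to a pose.
- manip.movel(position, feed=0.15, rot=None, guard=None): straight line of the TCP; rot=None keeps the orientation; feed is the mean speed in m/s. With guard (N) it stops when the force on the tool has changed by that much, and returns True; else False.
- manip.move_j(angles): joint-space move.
- fingers.command_gripper(opening, grasp_force=None): finger opening in m; grasp_force is the grip in N (None keeps the last); returns when the fingers have stopped.
- manip.hold(seconds).
- solver.inverse_kinematics(position, orientation): joint angles nearest the present ones, or None.
- vision.camera(name): name is "scene" or "top" or "wrist"; returns a dict with "color" (480x640x3 uint8, red, green, blue), "depth" (480x640 float32, m along the optical axis (not along the pixel's ray), 0 where there is no reading), "intrinsics" (3x3 intrinsics, pixels), "k1" (the pictures are not rectified: a ray, as slopes to the right and down, at radius r is drawn at 1 + k1 r^2 times it, then the intrinsics apply), "origin" and "orientation" of the camera in the world; the wrist camera has in their place "hand_eye" (4x4, takes a point from camera to tool coordinates, whose origin is the TCP and whose axes are the flange's). Camera axes: x right, y down, z forward; pixel columns grow to the right and rows downward; lengths in m; the calibration is good to about 2 mm. A picture is of the moment at which its call begins: read the wrist's pose just before it.
A pose or a line that the arm cannot do raises manip.PlanningError and nothing moves.
- order.sign_off(): hands the job in, once; it reports no verdict.
Trained networks look in the newest picture that a camera, given by its name, has taken for a name from the list of things; names that differ only in an ending like _2 or _b are one class to them, and where a whole thing is asked for, a point or a joint stands for the part that bears it (a point fixed in the world has none). Each returns a list of dicts, best first, with "confidence" (0 to 1); they miss things now and then, are a little off and sometimes report something else, mostly with a low value. They report only what shows in the picture. A call takes as long as a camera call. They do not tell look-alikes from the thing itself.
- vision.search_frame(camera, target): "at" ([column, row] in pixels, amid what is visible of it).
- vision.mark_of(camera, target): "at" ([column, row] in pixels: a listed point, or the origin of a listed thing).
Readings, each from a call of its own:
- status.read_t(): time.
- status.read_qpos(): joint angles.
- status.read_qvel(): joint speeds.
- status.read_effort(): joint torques, N m.
- status.read_tool_pos(): TCP position.
- status.read_eef_rot(): TCP orientation.
- status.read_force(): force on the tool from outside, world axes, zero at the start.
- status.read_torque(): the same for the moment, N m.
- status.read_opening(): finger opening in m.
Only numpy, scipy, OpenCV 4.12 (cv2) and the standard library are available. Lean on these libraries where they do the work, as an engineer would, in place of code of your own. Each camera call takes 0.05 s, during which the arm holds its last target.

## Working session

There is one attempt and no reset: what is moved stays moved. The work goes in short steps, each a Python script; the robot and the scene stay as the last script left them, time stands still between calls to the robot, and variables do not carry over. Pictures are saved under pics/ and viewed, and the job is handed in when it is done.

```bash
ls; mkdir -p pics
python3 - <<'E'
from workcell import manip, fingers, solver, vision, order, status
import cv2
for c in ("scene","top","wrist"):
    d=vision.camera(c); cv2.imwrite(f"pics/{c}0.png",d["color"][:,:,::-1])
    print(c,d["intrinsics"].tolist(),d["k1"],d.get("origin"),d.get("orientation"))
    for t in ("magazine","lever_knob","red_spool_center","natural_spool_center","racked_red_center","racked_natural_center","cradle","glue_pot","mouth"):
        try: print(t,[(r["at"],round(r["confidence"],2)) for r in vision.mark_of(c,t)][:4])
        except Exception as e: print(t,e)
print(status.read_t())
E
```

```text
pics
scene [[546.0920887837274, 0.0, 314.1591765478271], [0.0, 546.0920887837274, 243.93216987951035], [0.0, 0.0, 1.0]] -0.16134770356035752 [-0.13857854 -1.27323617  0.76681565] [[ 0.83611997 -0.25663527  0.48481102]
 [-0.54842687 -0.37262364  0.74858506]
 [-0.01146128 -0.89179031 -0.45230375]]
magazine [([335.7, 312.7], 0.83)]
lever_knob [([313.5, 233.2], 0.68), ([343.4, 331.5], 0.5)]
red_spool_center []
natural_spool_center [([268.1, 249.3], 0.44)]
racked_red_center [([366.3, 372.4], 0.93), ([343.6, 333.1], 0.69), ([269.4, 251.1], 0.18)]
racked_natural_center []
cradle []
glue_pot [([285.2, 243.2], 0.63)]
mouth [([339.1, 247.3], 0.8)]
top [[463.36153996216245, 0.0, 321.890531514627], [0.0, 463.36153996216245, 240.2280076098758], [0.0, 0.0, 1.0]] -0.056959326492854484 [ 0.38480186 -0.24145611  1.07461228] [[ 0.02029647 -0.98290979  0.18296558]
 [-0.99979254 -0.01964027  0.00539797]
 [-0.00171222 -0.18303719 -0.9831045 ]]
magazine [([376.6, 268.8], 0.71), ([319.7, 235.0], 0.28)]
lever_knob [([358.1, 277.7], 0.93)]
red_spool_center [([211.9, 282.9], 0.69)]
natural_spool_center [([241.5, 275.8], 0.55)]
racked_red_center [([485.7, 313.8], 0.78), ([437.0, 308.5], 0.76), ([374.5, 271.1], 0.64)]
racked_natural_center [([319.2, 232.5], 0.58)]
cradle [([230.0, 280.4], 0.7), ([422.0, 290.6], 0.39)]
glue_pot [([192.4, 219.3], 0.85)]
mouth [([386.1, 255.0], 0.57)]
wrist [[391.7637186973133, 0.0, 316.9012440369506], [0.0, 391.7637186973133, 245.654684783818], [0.0, 0.0, 1.0]] -0.05018393797562162 None None
magazine []
lever_knob []
red_spool_center []
natural_spool_center []
racked_red_center []
racked_natural_center []
cradle []
glue_pot []
mouth []
1.5
```

View pics/scene0.png

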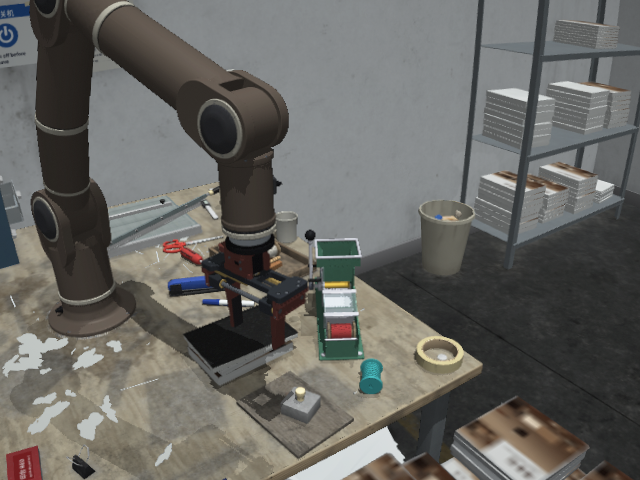

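View pics/top0.png

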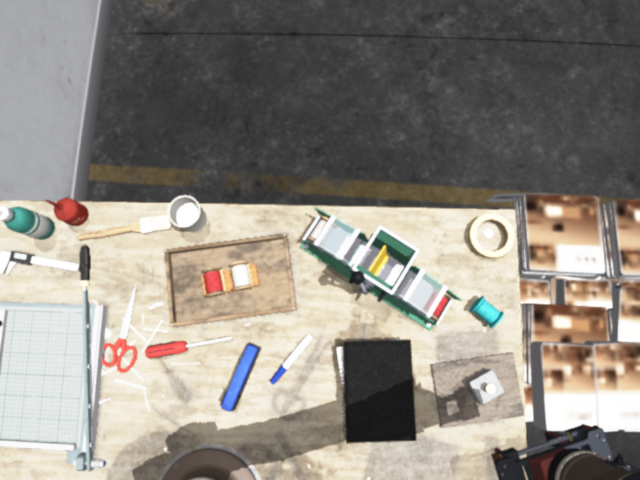

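```bash
cat > h.py <<'E'
from workcell import manip, fingers, solver, vision, order, status
import cv2, numpy as np
def ray(d,uv):
    K=d["intrinsics"]
    x=(uv[0]-K[0,2])/K[0,0]; y=(uv[1]-K[1,2])/K[1,1]
    X,Y=x,y
    for _ in range(20):
        s=1+d["k1"]*(X*X+Y*Y); X,Y=x/s,y/s
    return np.array([X,Y,1.])
def pose(d,tp=None,tr=None):
    if "origin" in d: return np.array(d["origin"]),np.array(d["orientation"])
    H=np.array(d["hand_eye"]); return tr@H[:3,3]+tp, tr@H[:3,:3]
def at_z(d,uv,z,**k):
    o,R=pose(d,**k); r=R@ray(d,uv); return o+r*(z-o[2])/r[2]
def proj(d,p,**k):
    o,R=pose(d,**k); c=R.T@(np.array(p)-o); x,y=c[:2]/c[2]; s=1+d["k1"]*(x*x+y*y)
    K=d["intrinsics"]; return np.array([K[0,0]*x*s+K[0,2],K[1,1]*y*s+K[1,2]])
def cloud(d,**k):
    K=d["intrinsics"]; v,u=np.mgrid[0:480,0:640]
    pts=np.stack([u.ravel(),v.ravel()],1).astype(np.float64)[:,None]
    x=(pts[:,0,0]-K[0,2])/K[0,0]; y=(pts[:,0,1]-K[1,2])/K[1,1]; X,Y=x.copy(),y.copy()
    for _ in range(15):
        s=1+d["k1"]*(X*X+Y*Y); X,Y=x/s,y/s
    z=d["depth"].ravel(); o,R=pose(d,**k)
    P=(np.stack([X*z,Y*z,z],1)@R.T+o); P[z==0]=np.nan
    return P.reshape(480,640,3)
E
python3 - <<'E'
from h import *
d=vision.camera("top"); P=cloud(d); np.save("top.npy",P)
im=d["color"][:,:,::-1]
a=cv2.resize(im[200:335,290:510],None,fx=3.6,fy=3.6,interpolation=cv2.INTER_CUBIC); cv2.imwrite("pics/mag.png",a)
a=cv2.resize(im[190:335,155:310],None,fx=4,fy=4,interpolation=cv2.INTER_CUBIC); cv2.imwrite("pics/cra.png",a)
for n,uv,z in (("red",(212,283),.075),("nat",(241,276),.075),("tur",(487,311),.0),("pot",(185,212),.08)):
    print(n,at_z(d,uv,z).round(3),P[int(uv[1]),int(uv[0])].round(3))
def blob(n,m):
    q=P[m]; print(n,m.sum(),np.nanmedian(q,0).round(4),np.nanmax(q,0).round(3),np.nanmin(q,0).round(3))
Z=P[...,2]; r=np.zeros((480,640),bool); r[205:330,295:465]=1
m=r&(Z>.178)&(Z<.2); blob("rim",m)
c=cv2.minAreaRect(P[m][:,:2].astype(np.float32)*1000); print(c)
m=r&(Z>.03)&(Z<.3)
c=cv2.minAreaRect(P[m][:,:2].astype(np.float32)*1000); print("all",c)
hsv=cv2.cvtColor(d["color"],cv2.COLOR_RGB2HSV)
r2=np.zeros((480,640),bool); r2[250:310,190:270]=1
m=r2&(Z>.045); blob("spools",m); print(cv2.minAreaRect(P[m][:,:2].astype(np.float32)*1000))
m=r2&(Z>.0455)&(hsv[...,1]>200)&((hsv[...,0]<6)|(hsv[...,0]>174)); blob("redthread",m)
r3=np.zeros((480,640),bool); r3[265:300,340:375]=1
m=r3&(Z>.14)&(d["color"].max(2)<70); blob("knob",m)
print(vision.mark_of("top","lever_knob"),status.read_t())
E
```

```text
red [0.472 0.    0.075] [0.472 0.001 0.071]
nat [ 0.488 -0.062  0.075] [ 0.489 -0.061  0.071]
tur [ 0.426 -0.621  0.   ] [ 0.424 -0.606  0.042]
pot [0.628 0.069 0.08 ] [0.639 0.084 0.033]
rim 659 [ 0.5241 -0.3666  0.1867] [ 0.581 -0.296  0.192] [ 0.448 -0.425  0.178]
((515.222412109375, -359.94830322265625), (93.35121154785156, 104.58415985107422), 58.61212158203125)
all ((518.346435546875, -366.4897766113281), (356.9454040527344, 226.0180206298828), 84.92015075683594)
spools 1021 [ 0.4833 -0.0256  0.0665] [0.524 0.03  0.079] [ 0.444 -0.086  0.045]
((484.070556640625, -28.669452667236328), (61.174644470214844, 107.73013305664062), 14.03565788269043)
  return np.nanmean(a, axis, out=out, keepdims=keepdims)
Traceback (most recent call last):
ValueError: zero-size array to reduction operation fmax which has no identity
```

View pics/mag.png

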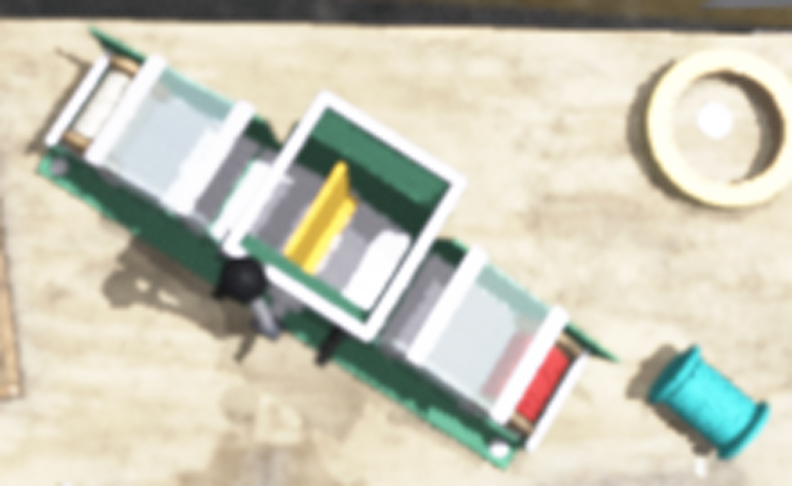

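View pics/cra.png

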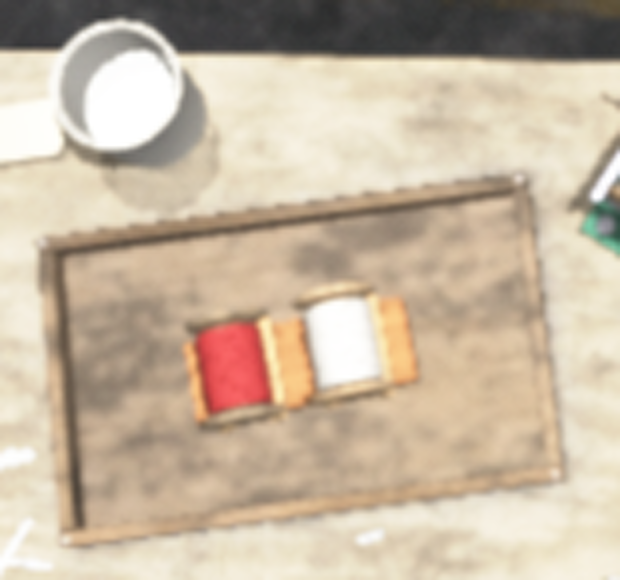

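Run:
```python
from h import *
d=vision.camera("top"); 
C=[(325,93),(465,182),(370,338),(225,245)]
W=[at_z(d,(u/3.6+290-.36,v/3.6+200-.36),.185) for u,v in C]
for w in W: print(w.round(4))
c=sum(W)/4; print("centre",c.round(4))
e=((W[0]-W[1])+(W[3]-W[2]))/2; print("len y",np.linalg.norm(e),np.degrees(np.arctan2(e[1],e[0])))
f=((W[0]-W[3])+(W[1]-W[2]))/2; print("len x",np.linalg.norm(f),np.degrees(np.arctan2(f[1],f[0])))
# ridge depth fit
a=np.arctan2(e[1],e[0])-np.pi/2; R=np.array([[np.cos(a),-np.sin(a)],[np.sin(a),np.cos(a)]])
print("yaw",np.degrees(a))
for uv in ((358.1,277.7),(240/3.6+289.6,280/3.6+199.6)):
    for z in (.188,.2,.21):
        print(z,(R.T@(at_z(d,uv,z)-c)[:2]).round(4))
print("P knob",cloud(d)[277,357],(R.T@(cloud(d)[277,357]-c)[:2]))
q=[(190,345),(413,380)] # cradle
for u,v in [(500,450),(50,165)]: print("foot",(R.T@(at_z(d,(u/3.6+289.6,v/3.6+199.6),.02)-c)[:2]).round(4))
# spools: cradle crop thread corner
o=lambda u,v,z:at_z(d,(u/4+154.6,v/4+189.6),z).round(4)
print("red ends",o(220,318,.07),o(248,416,.07)); print("nat ends",o(332,290,.07),o(357,395,.07))
print("tray",o(45,243,.032),o(522,182,.032),o(560,475,.032),o(68,540,.032))
print("board",o(190,345,.016),o(413,300,.016),status.read_t())
```

```text
[ 0.5821 -0.35    0.185 ]
[ 0.5344 -0.4259  0.185 ]
[ 0.4492 -0.3737  0.185 ]
[ 0.4976 -0.2961  0.185 ]
centre [ 0.5158 -0.3614  0.185 ]
len y 0.0905279353462385 57.94841754626798
len x 0.1000653778420119 -31.99754419923844
yaw -32.05158245373202
0.188 [-0.0606  0.0257]
0.2 [-0.0621  0.0257]
0.21 [-0.0634  0.0258]
0.188 [-0.062   0.0289]
0.2 [-0.0635  0.029 ]
0.21 [-0.0648  0.029 ]
P knob [ 0.47598154 -0.30310251  0.21995714] [-0.06473177  0.02829014]
foot [-0.0417 -0.1651]
foot [-0.045   0.1701]
red ends [0.5026 0.0085 0.07  ] [ 0.4495 -0.0101  0.07  ]
nat ends [ 0.5193 -0.0523  0.07  ] [ 0.4622 -0.0689  0.07  ]
tray [0.5481 0.122  0.032 ] [ 0.5891 -0.1511  0.032 ] [ 0.4231 -0.178   0.032 ] [0.3806 0.0958 0.032 ]
board [0.4929 0.0383 0.016 ] [ 0.5217 -0.0892  0.016 ] 1.6
```

```bash
cat >> h.py <<'E'
def Rd(yaw_deg,flip=0):  # tool down, tool y along direction yaw
    a=np.radians(yaw_deg+180*flip); y=np.array([np.cos(a),np.sin(a),0]); z=np.array([0,0,-1.]); return np.stack([np.cross(y,z),y,z],1)
class Mg: c=np.array([0.5158,-0.3614]); yaw=-32.0
def M(x,y,z):
    a=np.radians(Mg.yaw); return np.array([Mg.c[0]+x*np.cos(a)-y*np.sin(a),Mg.c[1]+x*np.sin(a)+y*np.cos(a),z])
E
python3 - <<'E'
from h import *
print(status.read_eef_rot().round(2))
for n,p,y in (("hop",M(0,0,.4),Mg.yaw),("hopl",M(0,0,.19),Mg.yaw),("knob",M(-.066,-.02,.2),Mg.yaw),("kn90",M(-.066,-.02,.2),Mg.yaw+90),("cr",[.48,-.03,.3],14),("crl",[.488,-.062,.05],14)):
    for f in (0,1):
        q=solver.inverse_kinematics(p,Rd(y,f)); print(n,f,None if q is None else np.round(q,0))
E
```

```text
[[ 0.96  0.29 -0.  ]
 [ 0.29 -0.96 -0.  ]
 [-0.   -0.   -1.  ]]
hop 0 [ 42.  20. -16.  74.   6.  86.  -6.]
hop 1 [ -11.   32.   72.   78.  -30.   91. -155.]
hopl 0 [ 42.  27. -16.  93.   8.  61.  -8.]
hopl 1 [ -12.   45.   72.   96.  -44.   73. -143.]
knob 0 [ 45.  20. -17. 101.   7.  59.  -6.]
knob 1 [ -16.   36.   72.  105.  -38.   68. -143.]
kn90 0 [ 58.  23. -33. 100.  14.  61.  78.]
kn90 1 [ 33.  19.  -1. 102.   0.  59. -90.]
cr 0 [ 36.  10. -42. 103.   7.  70.   5.]
cr 1 [ -65.   11.   74.  108.  -11.   69. -153.]
crl 0 [ 29.  29. -35. 117.  25.  41.  -8.]
crl 1 [ -41.   39.   59.  122.  -48.   47. -118.]
```

Run:
```python
from h import *
p=M(-.03,0,.42)
manip.movep(p,Rd(Mg.yaw)); 
tp,tr=status.read_tool_pos(),status.read_eef_rot()
d=vision.camera("wrist"); k=dict(tp=tp,tr=tr)
np.save("pics/w1.npy",d["depth"])
im=d["color"][:,:,::-1].copy(); cv2.imwrite("pics/w1raw.png",im)
for q in ([0,0,.185],[.046,.042,.185],[-.046,.042,.185],[.046,-.042,.185],[-.046,-.042,.185],[-.062,.027,.207],[0,.148,.06],[0,-.148,.06],[.05,.178,.0],[-.05,-.178,.0],[-.05,.178,0]):
    u=proj(d,M(*q),**k); cv2.circle(im,tuple(int(round(t)) for t in u),3,(255,0,255),1)
cv2.imwrite("pics/w1.png",im)
print(vision.mark_of("wrist","lever_knob"),vision.mark_of("wrist","mouth"),status.read_t())
r=vision.mark_of("wrist","lever_knob")
```

```text
[{'at': [278.3, 182.7], 'confidence': 0.85}] [{'at': [347.9, 208.2], 'confidence': 0.79}] 3.375
```

View pics/w1.png

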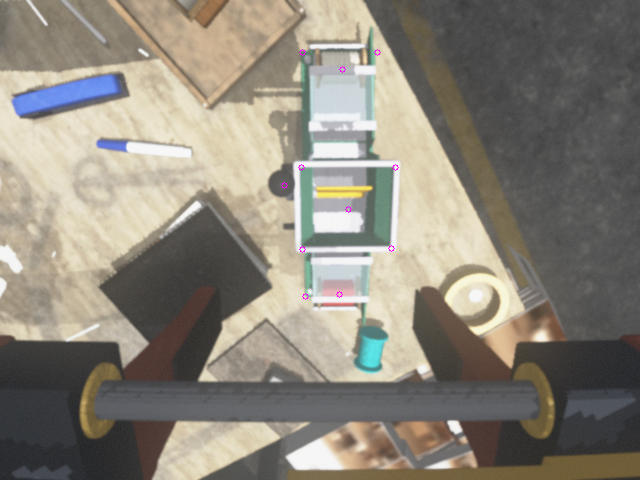

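Run:
```python
from h import *
R=Rd(Mg.yaw)
fingers.command_gripper(0.0)
manip.movep(M(-.07,-.015,.25),R)
manip.movel(M(-.07,-.015,.188),feed=.2)
g=manip.movel(M(-.07,.063,.188),feed=.1,guard=10); print(g,status.read_tool_pos(),status.read_force(),((status.read_tool_pos()[:2]-Mg.c)))
a=np.radians(Mg.yaw); v=status.read_tool_pos()[:2]-Mg.c; print("y",-v[0]*np.sin(a)+v[1]*np.cos(a))
manip.movel(M(-.07,.035,.188),feed=.2)
manip.movel(M(-.07,.02,.26),feed=.3)
manip.movep(M(-.03,0,.42),R)
k=dict(tp=status.read_tool_pos(),tr=status.read_eef_rot())
d=vision.camera("wrist")
im=d["color"][:,:,::-1].copy()
for t in (.6,.5,.4): 
    u=proj(d,M(-.062,.125*np.sin(t),.085+.125*np.cos(t)),**k);print(t,u); cv2.circle(im,tuple(int(round(t)) for t in u),2,(255,0,255),1)
cv2.imwrite("pics/w2.png",im[100:300,220:460].repeat(3,0).repeat(3,1)); print(vision.mark_of("wrist","lever_knob"),status.read_t())
```

```text
True [ 0.48156905 -0.28418441  0.18868557] [-2.24059051 -4.49626074  3.76636008] [-0.03423095  0.07721559]
y 0.04734289660948994
0.6 [284.90599888 139.49104236]
0.5 [284.56974315 151.29605238]
0.4 [284.33955171 163.88614422]
[{'at': [283.7, 133.4], 'confidence': 0.93}] 8.0333
```

View pics/w2.png

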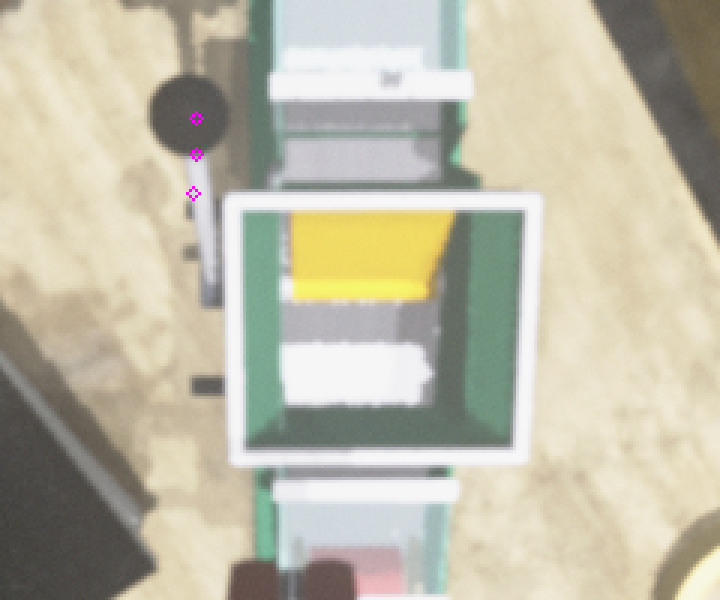

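Run:
```python
from h import *
R=Rd(14)
fingers.command_gripper(0.088)
manip.movep([.44,-.04,.33],R)
k=dict(tp=status.read_tool_pos(),tr=status.read_eef_rot())
d=vision.camera("wrist")
im=d["color"][:,:,::-1].copy(); cv2.imwrite("pics/w3.png",im)
P=cloud(d,**k); np.save("w3P.npy",P); np.save("w3c.npy",d["color"])
print("red",[(r["at"],r["confidence"],at_z(d,r["at"],.052,**k).round(4)) for r in vision.mark_of("wrist","red_spool_center")])
print("nat",[(r["at"],r["confidence"],at_z(d,r["at"],.052,**k).round(4)) for r in vision.mark_of("wrist","natural_spool_center")])
print(status.read_t())
```

```text
red [([357.1, 174.6], 0.59, array([ 4.764e-01, -1.000e-04,  5.200e-02]))]
nat [([358.3, 223.4], 0.76, array([ 0.4924, -0.0528,  0.052 ])), ([358.8, 169.9], 0.59, array([0.4768, 0.0053, 0.052 ]))]
10.7833
```

View pics/w3.png

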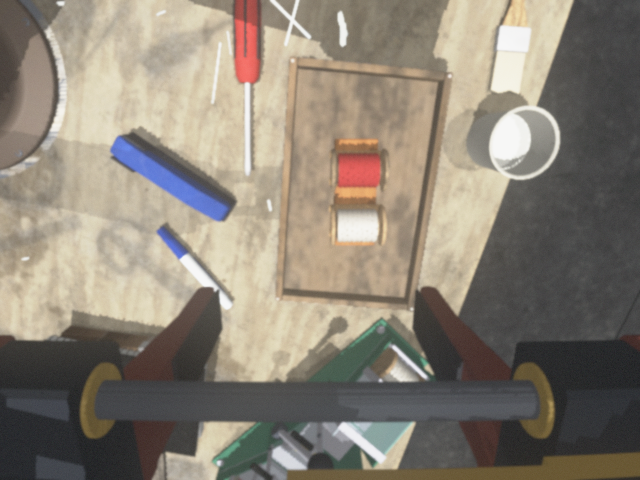

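Run:
```python
import numpy as np,cv2
P=np.load("w3P.npy"); Z=P[...,2]; c=np.load("w3c.npy")
cv2.imwrite("pics/w3c.png",cv2.resize(c[130:260,290:430,::-1],None,fx=4.5,fy=4.5,interpolation=cv2.INTER_CUBIC))
for n,sl in (("red",(slice(145,193),slice(325,395))),("nat",(slice(201,250),slice(325,395)))):
    q=P[sl].reshape(-1,3); q=q[q[:,2]>.064]
    (cx,cy),(w,h),a=cv2.minAreaRect(q[:,:2].astype(np.float32)*1000); print(n,len(q),cx,cy,w,h,a,q[:,2].max(),np.percentile(q[:,2],95),np.median(q,0))
hsv=cv2.cvtColor(c,cv2.COLOR_RGB2HSV)
r=np.zeros(Z.shape,bool); r[140:200,325:395]=1
m=r&(hsv[...,1]>180)&((hsv[...,0]<5)|(hsv[...,0]>172)); q=P[m]; print(m.sum(),q.mean(0),cv2.minAreaRect(q[:,:2].astype(np.float32)*1000))
r=np.zeros(Z.shape,bool); r[200:250,325:395]=1
m=r&(hsv[...,1]<50)&(hsv[...,2]>120); q=P[m]; print(m.sum(),q.mean(0),cv2.minAreaRect(q[:,:2].astype(np.float32)*1000))
```

```text
red 1577 475.7682800292969 5.557575225830078 60.425376892089844 41.0753059387207 14.358201026916504 0.07703949068949567 0.0744138211091768 [0.47536308 0.00613229 0.06918174]
nat 1374 490.964599609375 -54.935638427734375 59.968589782714844 40.10502243041992 13.835768699645996 0.07728209969519911 0.07457407202512344 [ 0.49064876 -0.0532371   0.06935007]
0 [nan nan nan] ((0.0, 0.0), (0.0, 0.0), 0.0)
1292 [nan nan nan] ((503.2506408691406, -48.83970642089844), (30.240196228027344, 71.43384552001953), 59.65262985229492)<stdin>:9: RuntimeWarning: Mean of empty slice.
  ret = um.true_divide(
```

View pics/w3c.png

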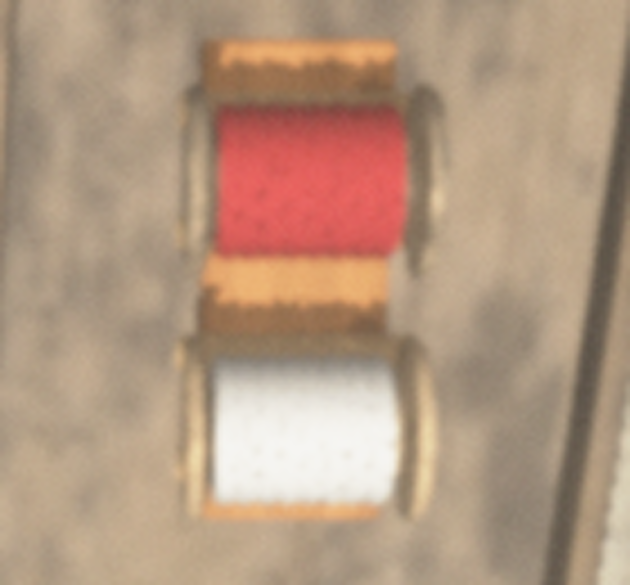

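```bash
cat >> h.py <<'E'
def pick(x,y,yaw=14):
    R=Rd(yaw)
    manip.movep([x,y,.12],R); manip.movel([x,y,.053],feed=.15)
    fingers.command_gripper(.05,15); print("open",status.read_opening())
    manip.movel([x,y,.18],feed=.25); 
    manip.movep(M(0,0,.30),Rd(Mg.yaw)); print("open",status.read_opening(),status.read_t())
def snap(n,pts=()):
    k=dict(tp=status.read_tool_pos(),tr=status.read_eef_rot())
    d=vision.camera("wrist"); im=d["color"][:,:,::-1].copy()
    for p in pts: cv2.circle(im,tuple(int(round(t)) for t in proj(d,p,**k)),2,(255,0,255),1)
    cv2.imwrite(n,im); return d,k
E
python3 - <<'E'
from h import *
pick(.476,.003)
snap("pics/w4.png",[M(0,0,.185)])
E
```

```text
open 0.05988288844262385
open 0.06002484175233124 14.9
```

View pics/w4.png

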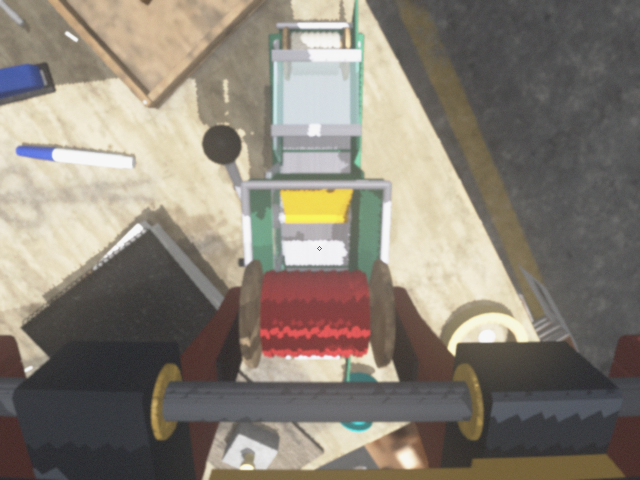

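Run:
```python
from h import *
print(manip.movel(M(0,-.006,.193),feed=.12,guard=6),status.read_tool_pos(),status.read_force())
snap("pics/w5.png")
```

```text
False [ 0.51316825 -0.36659305  0.19385684] [-0.11175075 -0.09403945 -0.71517258]
```

View pics/w5.png

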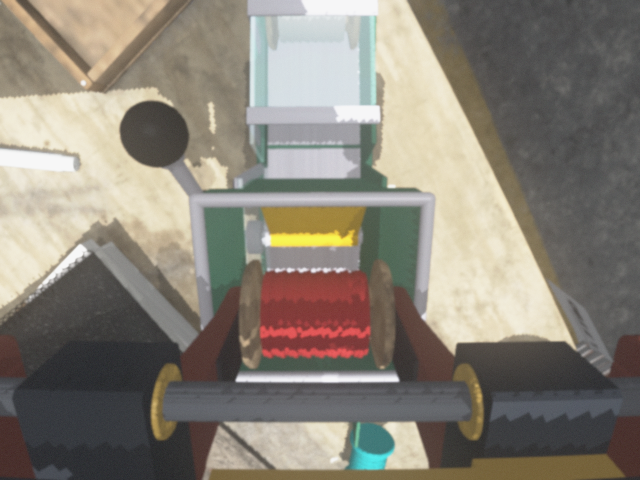

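Run:
```python
from h import *
k=dict(tp=status.read_tool_pos(),tr=status.read_eef_rot())
d=vision.camera("wrist"); P=cloud(d,**k)
a=np.radians(Mg.yaw); 
def mf(q): v=q[...,:2]-Mg.c; return np.stack([v[...,0]*np.cos(a)+v[...,1]*np.sin(a),-v[...,0]*np.sin(a)+v[...,1]*np.cos(a),q[...,2]],-1)
Q=mf(P)
for col in (250,315,380):
    for r in range(255,385,10): print(col,r,Q[r,col].round(3))
for r in (195,200,205): print("rim+y",Q[r,315].round(3))
for c in (196,201,206,424,429,434): print("rimx",Q[230,c].round(3))
```

```text
250 255 [-0.035  0.011  0.155]
250 265 [-0.028  0.02   0.196]
250 275 [-0.027  0.018  0.203]
250 285 [-0.026  0.015  0.206]
250 295 [-0.026  0.012  0.21 ]
250 305 [-0.026  0.009  0.211]
250 315 [-0.026  0.005  0.213]
250 325 [-0.026  0.002  0.214]
250 335 [-0.026 -0.002  0.215]
250 345 [-0.026 -0.006  0.216]
250 355 [-0.026 -0.011  0.215]
250 365 [-0.027 -0.018  0.211]
250 375 [-0.032 -0.039  0.187]
315 255 [-0.001 -0.016  0.074]
315 265 [-0.001 -0.024  0.072]
315 275 [-0.001  0.015  0.196]
315 285 [-0.001  0.013  0.202]
315 295 [-0.001  0.01   0.205]
315 305 [-0.001  0.007  0.208]
315 315 [-0.001  0.004  0.211]
315 325 [-0.001 -0.     0.21 ]
315 335 [-0.001 -0.004  0.211]
315 345 [-0.001 -0.009  0.211]
315 355 [-0.001 -0.016  0.206]
315 365 [-0.001 -0.041  0.177]
315 375 [-0.001 -0.039  0.188]
380 255 [0.031 0.014 0.164]
380 265 [0.026 0.019 0.195]
380 275 [0.026 0.017 0.2  ]
380 285 [0.025 0.014 0.204]
380 295 [0.025 0.011 0.206]
380 305 [0.025 0.007 0.208]
380 315 [0.025 0.003 0.209]
380 325 [0.025 0.    0.211]
380 335 [ 0.025 -0.004  0.212]
380 345 [ 0.025 -0.009  0.211]
380 355 [ 0.025 -0.013  0.212]
380 365 [ 0.026 -0.019  0.21 ]
380 375 [ 0.03  -0.039  0.188]
rim+y [-0.001  0.047  0.188]
rim+y [-0.001  0.045  0.189]
rim+y [-0.001  0.043  0.188]
rimx [-0.052  0.032  0.187]
rimx [-0.049  0.032  0.187]
rimx [-0.049  0.031  0.183]
rimx [0.046 0.032 0.188]
rimx [0.048 0.033 0.188]
rimx [ 0.108 -0.015  0.001]
```

Run:
```python
from h import *
manip.movel(M(0,-.006,.196),feed=.1)
fingers.command_gripper(.068); print(status.read_force())
manip.movel(M(0,-.006,.24),feed=.15)
manip.movep(M(-.03,0,.36),Rd(Mg.yaw))
snap("pics/w6.png"); print(status.read_t())
```

```text
[ 0.0110461   0.11936481 -0.66123297]
17.775
```

View pics/w6.png

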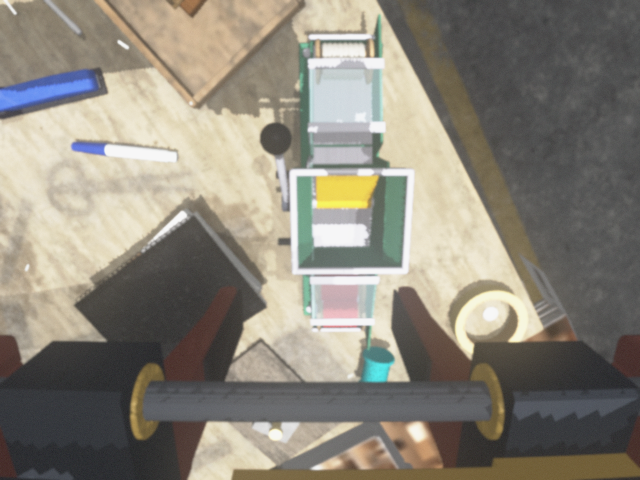

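Run:
```python
from h import *
d=vision.camera("top")["color"][200:335,290:510,::-1]; s=vision.camera("scene")["color"][220:370,270:420,::-1]
a=cv2.resize(d,None,fx=2,fy=2,interpolation=cv2.INTER_CUBIC); b=cv2.resize(s,None,fx=2.2,fy=2.2,interpolation=cv2.INTER_CUBIC)
h=max(a.shape[0],b.shape[0]); o=np.zeros((h,a.shape[1]+b.shape[1],3),np.uint8); o[:a.shape[0],:a.shape[1]]=a; o[:b.shape[0],a.shape[1]:]=b
cv2.imwrite("pics/c1.png",o)
```

```text
(no output)
```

View pics/c1.png

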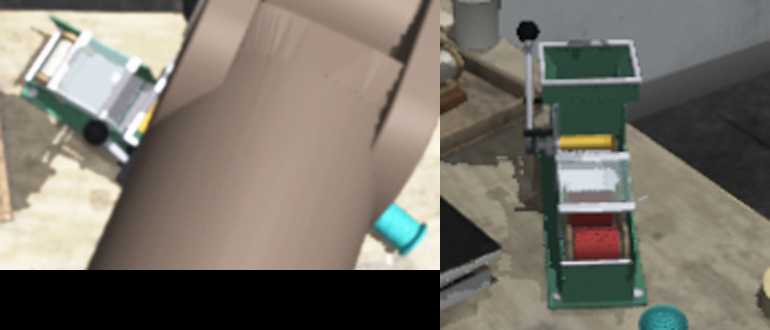

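Run:
```python
from h import *
R=Rd(Mg.yaw)
fingers.command_gripper(0.0)
manip.movep(M(-.07,.115,.25),R)
manip.movel(M(-.07,.115,.188),feed=.2)
g=manip.movel(M(-.07,-.063,.188),feed=.1,guard=10); print(g,status.read_force())
a=np.radians(Mg.yaw); v=status.read_tool_pos()[:2]-Mg.c; print("y",-v[0]*np.sin(a)+v[1]*np.cos(a))
manip.movel(M(-.07,-.03,.188),feed=.2)
manip.movel(M(-.07,-.02,.26),feed=.3)
fingers.command_gripper(0.088)
manip.movep([.44,-.04,.33],Rd(14))
snap("pics/w7.png"); print(status.read_t())
d=vision.camera("top")["color"][200:335,290:510,::-1]
cv2.imwrite("pics/c2.png",cv2.resize(d,None,fx=3.5,fy=3.5,interpolation=cv2.INTER_CUBIC))
```

```text
True [2.40047307 3.03107679 1.83727189]
y -0.04584937465409309
24.825
```

View pics/c2.png

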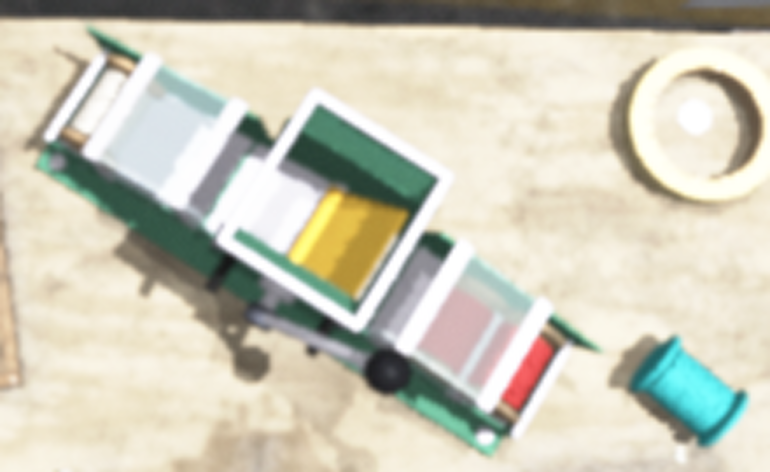

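View pics/w7.png

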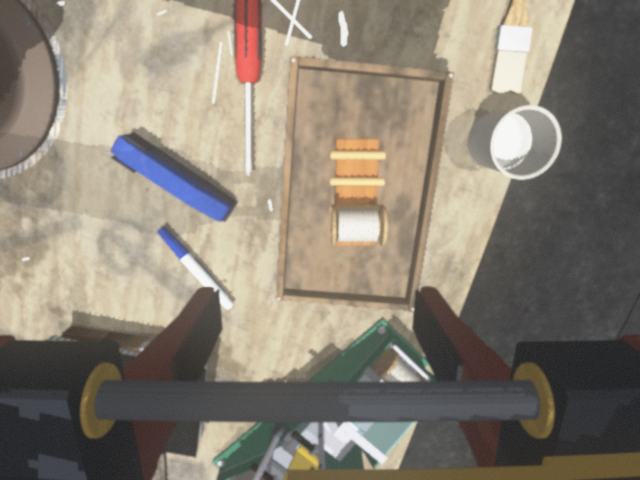

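Lever is fully over to -y (knob at 388,370 in the crop, +y lane open), red sits behind its outlet spool, and the white one is undisturbed at (358,225).

Run:
```python
from h import *
pick(.491,-.0575)
print(manip.movel(M(0,.005,.196),feed=.12,guard=6),status.read_opening())
snap("pics/w8.png")
```

```text
open 0.05991057604576216
open 0.059813736431898704 28.8
False 0.05960532324515428
```

View pics/w8.png

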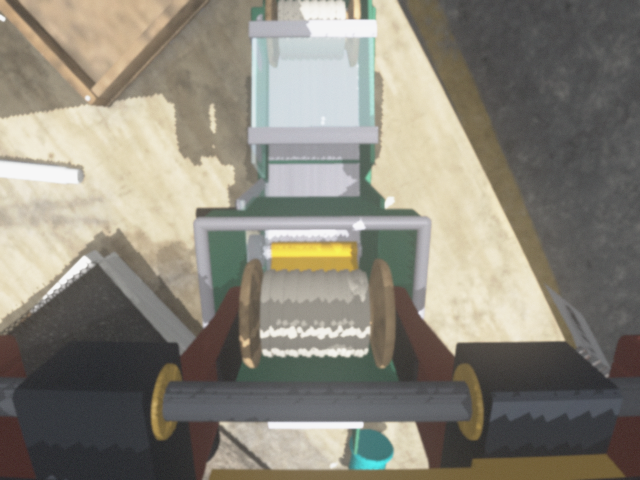

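Run:
```python
from h import *
fingers.command_gripper(.068)
manip.movel(M(0,.005,.25),feed=.15)
manip.movep([.35,-.25,.36],Rd(Mg.yaw)); manip.hold(.3)
print(status.read_t(),status.read_force())
d=vision.camera("top")["color"][200:335,290:510,::-1]
cv2.imwrite("pics/c3.png",cv2.resize(d,None,fx=3.5,fy=3.5,interpolation=cv2.INTER_CUBIC))
```

```text
31.9583 [0.18266962 0.47277574 0.41107052]
```

View pics/c3.png

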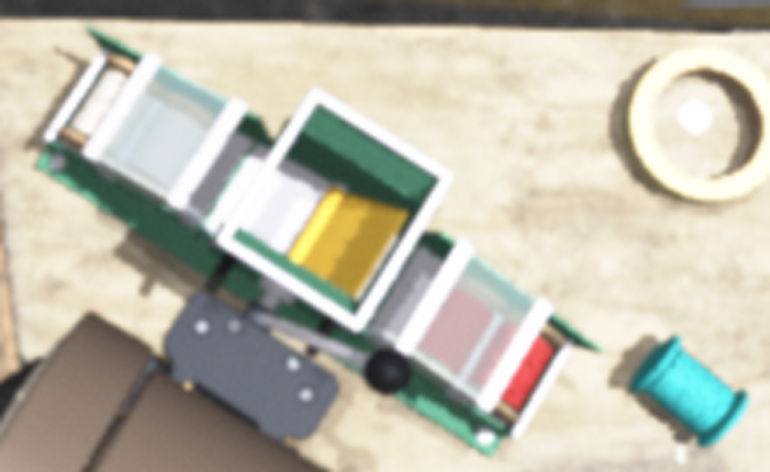

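Run:
```python
from h import *
manip.movep(M(-.03,.03,.36),Rd(Mg.yaw))
d,k=snap("pics/w9.png"); im=cv2.imread("pics/w9.png")
cv2.imwrite("pics/w9c.png",cv2.resize(im[20:320,240:460],None,fx=2,fy=2,interpolation=cv2.INTER_CUBIC))
print(status.read_t(),status.read_force())
```

```text
32.775 [-0.61064938  0.31146536  0.07018941]
```

View pics/w9c.png

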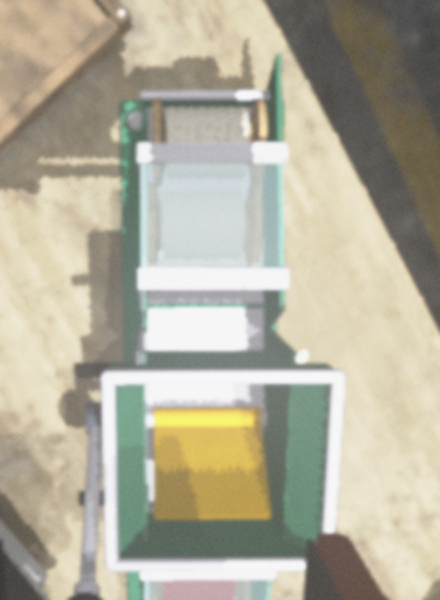

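Run:
```python
from h import *
order.sign_off(); print(status.read_t())
```

```text
the job is handed in; nothing more can be done
the job is handed in; nothing more can be done
```

Both spools are loaded and the job was handed in at about 33 s of the 70 s allowed.

- **Red spool:** I pushed the lever fully over to +y, which opened the -y lane, then released red in the hopper. It rolled down behind the red outlet spool.
- **White spool:** I pushed the lever fully over to -y and did the same with white in the +y lane.

**Last checks:**
- The top and scene pictures clearly show red lying under the cover behind the red outlet spool.
- White is only faintly visible through the clear cover, but the last wrist picture shows a spool there, flanges included, behind the white outlet spool.
- The hopper is empty and both outlet spools are in their outlets.
- The glue pot was upright in the last picture that included it, taken before I picked up the white spool. I did not check it again after that.
- The arm was clear of everything, with a force reading under 1 N.

The wrist and top cameras disagreed by about 5 mm on where the cradle spools lay. I used positions in between, and both grips closed at the expected 60 mm.

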